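# Show the top component tray over the light panel

## Task

Someone has left the hand lamp standing in the top tray of the clinging tray stack: lift it out by its handle and set it down gently, upright on the cutting mat beside the stack, and let go of it. Then peel the top tray off, raising one corner first by a good 2 to 3 cm while the opposite corner still lies in the tray below, so that the rest of the stack stays nested, and carry it over to the light panel. Finish while holding it there, not putting it down or letting go: still, about level, open side up, its middle over the middle of the light panel and well clear above it (between roughly 8 and 25 cm), with the lamp and everything else left standing where it is.

Things in the scene. Friction and masses are not known exactly. Their poses are not given: they have to be found in the camera images.
- tray_top: topmost tray: dark grey moulded component tray, 190 (x) x 140 (y) x 38 high, about 70 g, open side up; origin at the centre of its underside, z up. Rim band along its top edge 8 thick, 14 tall, upright faces; all four corners cut off at 45 degrees by a straight rim piece about 40 long. Below the band a thin wall slopes 20 degrees in to the floor; ribs on the floor reach 20 above the underside
- top_corner0 (a point): point on the top tray: middle (along and across) of the cut-off rim piece at its +x +y corner, on the rim's top edge: 78 and 53 from the tray's centre along its x and y, 38 above its underside; its outward normal lies at 45 degrees between those axes. Opposite is top_corner2. The tray clings to the one below near all four corners (sprung nubs of the lower rim): about 1 to 3 N pulls one loose
- top_corner1 (a point): point on the top tray: middle (along and across) of the cut-off rim piece at its -x +y corner, on the rim's top edge: 78 and 53 from the tray's centre along its x and y, 38 above its underside; its outward normal lies at 45 degrees between those axes. Opposite is top_corner3. A clinging corner is free once about 10 mm up (and clings again if put back)
- top_corner2 (a point): point on the top tray: middle (along and across) of the cut-off rim piece at its -x -y corner, on the rim's top edge: 78 and 53 from the tray's centre along its x and y, 38 above its underside; its outward normal lies at 45 degrees between those axes. Opposite is top_corner0
- top_corner3 (a point): point on the top tray: middle (along and across) of the cut-off rim piece at its +x -y corner, on the rim's top edge: 78 and 53 from the tray's centre along its x and y, 38 above its underside; its outward normal lies at 45 degrees between those axes. Opposite is top_corner1
- tray_second: the tray next below, the same kind; trays nest with a pitch of 20 (its origin is 20 below the top tray's), leaving a 6 gap between one rim band and the next and about 2 of side play. It is loose but clings, a little more firmly, to the trays beneath
- stack: fixed lower part of the stack: sheet-steel holder (200 x 150, lips 26 high) on the mat, with the two lowest trays in it; origin at the centre of its underside, on the mat; the top tray's underside is 62 above this, in line with it; axes as the trays'
- lamp: cordless hand lamp, a small lantern 152 high, about 0.32 kg: round foot 80 dia, white diffuser 62 dia, cap 74 dia up to 105, fixed bar handle above the cap along its own y; it stands upright on the ribs inside the top tray; origin at the centre of its underside, z up
- lamp_handle (a point): middle of the lamp's handle bar, 145 above the lamp's underside: bar 14 x 14 in section, along the lamp's y, free for 66 between its two uprights, with 33 of room between its underside and the cap
- panel: flat LED light panel, fixed on the mat, 230 (x) x 170 (y) x 8 thick, white face in an aluminium frame; origin at the centre of its underside. Stack and panel lie left and right of the bench's centre line (y = 0), or the other way round; the lane between them is clear from 0.42 to 0.62 m ahead of the base, for 80 mm or more to each side of the line
- mat: green cutting mat with a grid, fixed, 594 (x) x 841 (y) x 3 thick; its top face is at z = 0.003; origin at the centre of its underside
- solder_spool: bystander: solder spool, 62 dia x 42 high, standing in the lane between the stack and the panel
- helping_hand: bystander: helping-hand stand (iron base 60 x 80, post and cross bar 150 long at 95 high)
- board: bystander: small circuit board, 80 x 55 x 13, lying flat
- tip_cleaner: bystander: steel tip-cleaner pot, 72 dia x 55 high
- flux_bottle: bystander: white flux bottle, 38 dia x 85 high
- pliers: bystander: pliers lying near the robot, 140 long, 14 high
- glue_gun: bystander: glue gun lying on its side left of the mat, about 200 x 150 x 40
Not all that is in view belongs to the job. Leave any brown or red look-alike of the lamp alone.

How it is judged:
On the way, in this order (a step that is already met when the one before it is completed fails the run):
1. the lamp stands upright on the mat beside the stack (within 0.38 m of its centre) and is released (height (world z) of lamp below 0.008 m and angle between lamp's own z axis and vertical below 0.1 rad and horizontal distance between lamp and stack below 0.38 m and contact force between lamp and mat above 1 N and contact force between the fingers and lamp below 0.1 N and linear speed of lamp below 0.03 m/s), for 0.2 s.
2. one corner of the top tray is raised at least 18 mm while the opposite corner is still down in the tray below (raised less than 10 mm), held by the fingers (((z of top_corner0 in the frame of tray_second above 0.076 m and z of top_corner2 in the frame of tray_second below 0.068 m) or (z of top_corner1 in the frame of tray_second above 0.076 m and z of top_corner3 in the frame of tray_second below 0.068 m) or (z of top_corner2 in the frame of tray_second above 0.076 m and z of top_corner0 in the frame of tray_second below 0.068 m) or (z of top_corner3 in the frame of tray_second above 0.076 m and z of top_corner1 in the frame of tray_second below 0.068 m)) and contact force between the fingers and tray_top above 0.5 N and z of tray_second in the frame of stack below 0.048 m and angle between tray_second's own z axis and vertical below 0.08 rad), for 0.1 s.
At the end, for the whole second after the job is handed in: tray held by the fingers alone, still, tilt under 0.3 rad, its centre within 60 mm of the panel's in plan and its underside 80 to 260 mm above the panel's; lamp upright on the mat within 0.38 m of the stack; second tray still nested (horizontal distance between tray_top and panel below 0.06 m and z of tray_top in the frame of panel between 0.08 and 0.26 m and angle between tray_top's own z axis and vertical below 0.3 rad and contact force between the fingers and tray_top above 1 N and linear speed of tray_top below 0.05 m/s and contact force between tray_top and lamp below 0.05 N and contact force between tray_top and tray_second below 0.05 N and contact force between tray_top and panel below 0.05 N and contact force between tray_top and mat below 0.05 N and height (world z) of lamp below 0.008 m and angle between lamp's own z axis and vertical below 0.1 rad and horizontal distance between lamp and stack below 0.38 m and contact force between lamp and mat above 1 N and z of tray_second in the frame of stack between 0.036 and 0.048 m and angle between tray_second's own z axis and vertical below 0.08 rad); the arm keeps its last pose, push and grip.
It fails at once if the lamp is dropped (falls faster than 0.5 m/s out of the fingers) (linear speed of lamp above 0.5 m/s and contact force between the fingers and lamp below 0.05 N).
It fails at once if the second tray is pulled out of the stack (raised 12 mm) (z of tray_second in the frame of stack above 0.054 m).
It fails at once if a bystander is shifted by more than 30 mm (distance of any of solder_spool, helping_hand, board, tip_cleaner, flux_bottle, pliers, glue_gun from where it was at the start of the episode above 0.03 m).
It fails at once if the lamp tips over (leans more than 0.6 rad) (angle between lamp's own z axis and vertical above 0.6 rad).
It also fails if it takes over 64 s, if anything falls off the work surface, if the arm or the gripper's body presses on something with over 40 N, if the wrist force passes 120 N, or if a joint passes its speed limit or range.

## Robot

A 7-joint arm with a two-finger parallel gripper is mounted at the origin on the work surface. World frame = base frame: x ahead of the robot, y to its left, z up, the work surface at z = 0. Lengths are in m, angles in rad, forces in N, time in s.
With the tool pointing down it reaches from about 0.375 to 0.925 m from the base axis. Payload 3.1 kg.
Tool frame: the origin (TCP) lies midway between the tips of the shut fingers; the grasp point (between the pads) lies 19 mm behind it; z points along the fingers, y is the line along which they close (so a half turn about z gives the same grasp; the last joint's range is limited). The gripper opens to 85 mm and grips with 20 to 120 N. Pads are 22 mm wide; open, the fingers measure 114 mm over their backs; the gripper's body (76 mm by 85 mm) begins 54 mm behind the grasp point. The pads swing forward as they close: fully open they stand 13 mm farther back than shut.
Start: joints at [1.169, 0.383, 0.044, 1.598, -0.018, 1.161, -0.05], TCP at [0.194, -0.62, 0.231] pointing down, gripper open.
Joint ranges: [-2.61, 2.61], [-0.41, 2.15], [-1.48, 1.57], [0, 2.5], [-1.57, 4.71], [0.05, 1.97], [-2.85, 2.85]. Speed limits (rad/s): [2.79, 2.79, 3.14, 3.14, 3.14, 3.14, 3.14].

## Interface

Orientations are given as a unit quaternion [x, y, z, w].
In Python, from plant import r, snapshot gives the robot as it stands.
- The arm moves only by the tool servo_tool, never from a script. Its arguments are lists of equal length, an entry for each row: "slide": the shift along the world's x, y, z in mm, a list of three; "turn": the turn about the world's z in degrees; "jaw": the closure in counts, from 0 (fully open) to 255 (shut). In form: {"slide": [[tx, ty, tz], ...], "turn": [turn, ...], "jaw": [jaw, ...]}. A call has 1 to 10 rows; each row is the pose to reach, as a shift and turn from the pose commanded when the call began; what a row does not reach only later rows make up. A row lasts 1/8 s, in which the tool goes at most 62.5 mm and 10.7 degrees, less where a joint would pass 70% of its speed; a pose out of reach is approached as far as the arm can. A call with a gripper value outside its range is refused whole. The fingers move at their own pace and stop on an object; "squeeze" is the grip in N (left out, the last holds). Time passes only in rows, so rows that repeat a pose let the fingers close. It gives the time, the measured TCP pose, the force, the opening and the grip force at its end, in the units of the state.
- r.get_state(): the state, without advancing time (a new reading comes with each control period).
- snapshot(name): name is "scene" or "top"; returns a dict with "color" (400x640x3 uint8, red, green, blue), "mtx" (3x3 intrinsics, pixels), "pose" (4x4, takes a point from camera to world coordinates). Camera axes: x right, y down, z forward; pixel columns grow to the right and rows downward; lengths in m; the calibration is good to about 2 mm. A picture is of the moment at which its call begins. There is no depth.
- r.finish_job(): hands the job in; it is judged then, once.
The state is a dict: "time_s": time; "joint_pos": joint angles; "dq": joint speeds; "joint_efforts": joint torques, N m; "position": TCP position; "tcp_rot": TCP orientation; "force": force on the tool from outside, world axes, zero at the start; "wrist_torque": the same for the moment, N m; "width": opening from 0.0 (shut) to 1.0 (fully open); "grip_force": force on a finger pad.
Only numpy, scipy, OpenCV 4.12 (cv2) and the standard library are available. Lean on these libraries where they do the work, as an engineer would, in place of code of your own. Each camera call takes 0.05 s, during which the arm holds its last target. There are 200 camera calls.

## Working session

There is one attempt and no reset: what is moved stays moved. The work goes in short steps, Python scripts to look and compute and a tool call to move; the robot and the scene stay as the last step left them, time stands still between calls to the robot, and variables do not carry over. Pictures are saved under pics/ and viewed, at most 10 in all, crops included, and the job is handed in when it is done.

Besides the shell and the picture viewer there is one more tool, called in YAML: its name, and indented under it one key for each argument. servo_tool: Moves the arm, as the interface text tells. Its arguments: {"type":"object","properties":{"slide":{"type":"array"},"turn":{"type":"array"},"jaw":{"type":"array"},"squeeze":{"type":"number"}},"required":["slide","turn","jaw"]}

```bash
mkdir -p pics
python3 - <<'E'
from plant import r, snapshot
import cv2,numpy as np
print(r.get_state())
for n in("scene","top"):
    s=snapshot(n); cv2.imwrite(f"pics/{n}0.png",s["color"][...,::-1]); print(n,s["mtx"].round(1).tolist(),s["pose"].round(3).tolist())
E
```

```text
{'time_s': 0.0, 'joint_pos': array([ 1.16920404,  0.38386654,  0.04387613,  1.5996105 , -0.01791487,
        1.16119477, -0.04989507]), 'dq': array([ 3.67029837e-04, -3.32222929e-04, -1.83345886e-03, -1.89406110e-03,
       -2.55294226e-03,  2.79312887e-04,  8.61511652e-05]), 'joint_efforts': array([-2.53642693e-04, -4.33466971e+01,  1.02452628e+00, -2.49513888e+01,
        1.06215154e-02,  1.15475332e-02,  2.83503311e-06]), 'position': array([ 0.19412619, -0.61932761,  0.22985053]), 'tcp_rot': array([ 9.88482100e-01,  1.51331866e-01, -2.75979135e-04, -1.31430517e-03]), 'force': array([-0.57921865, -1.06259008,  0.36038427]), 'wrist_torque': array([ 0.01292951,  0.00011595, -0.04870259]), 'grip_force': 0.0, 'width': 1.0040594099339357}
scene [[418.7, 0.0, 321.0], [0.0, 418.7, 203.2], [0.0, 0.0, 1.0]] [[-0.085, 0.618, -0.782, 1.6], [0.996, 0.064, -0.058, 0.117], [0.015, -0.784, -0.621, 1.03], [0.0, 0.0, 0.0, 1.0]]
top [[421.2, 0.0, 320.4], [0.0, 421.2, 203.2], [0.0, 0.0, 1.0]] [[-0.017, -0.997, 0.075, 0.349], [-1.0, 0.017, 0.005, 0.051], [-0.007, -0.075, -0.997, 1.837], [0.0, 0.0, 0.0, 1.0]]
```

View pics/scene0.png

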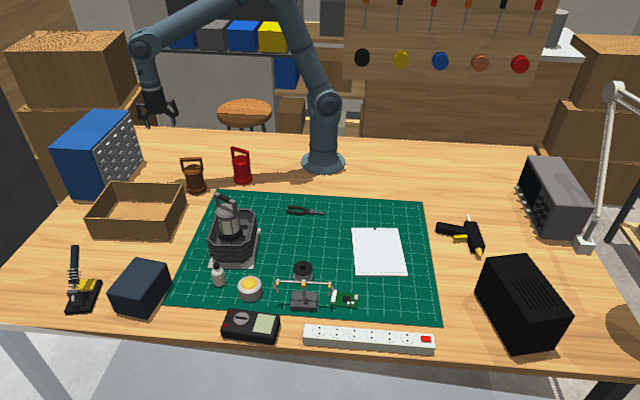

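View pics/top0.png

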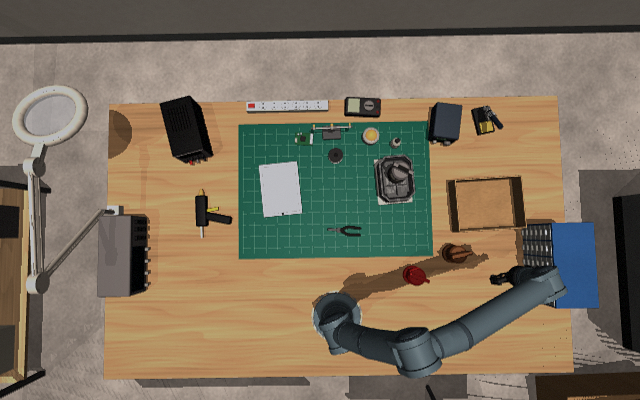

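The grey lamp stands in the tray stack (scene ≈ (228,215), top ≈ (398,173)). The red one is at top (415,275) and the brown one at top (456,253), and both stand on bare bench, so the grey one fits the description. The white panel is at top (281,190) and the spool at (335,155). I'll confirm with an enlarged crop.

Run:
```python
import cv2,numpy as np
a=cv2.imread("pics/scene0.png")[180:280,190:290]; b=cv2.imread("pics/top0.png")[140:215,360:435]
f=lambda i,s:cv2.resize(i,s,interpolation=cv2.INTER_CUBIC)
cv2.imwrite("pics/crop0.png",np.hstack([f(a,(400,400)),f(b,(400,400))]))
```

```text
(no output)
```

View pics/crop0.png

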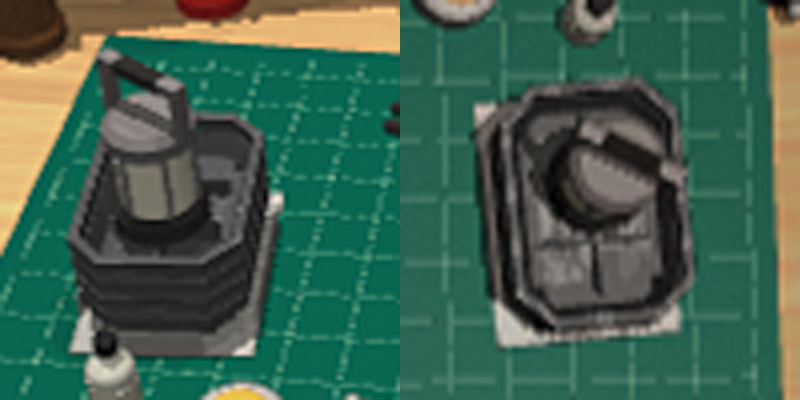

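The crop confirms it: grey lamp with bar handle in the top tray. Handle ends are at scene ≈ (217,194) and (235.5,203), and at top ≈ (396,165) and (411,172).

```bash
cat > h.py <<'E'
import numpy as np,cv2
from plant import r,snapshot
def ray(s,p):
    K,T=s["mtx"],s["pose"]; d=T[:3,:3]@np.linalg.inv(K)@[p[0],p[1],1.]; return T[:3,3],d/np.linalg.norm(d)
def plane(s,p,z): o,d=ray(s,p); return o+d*(z-o[2])/d[2]
def tri(s1,p1,s2,p2):
    A=[];b=[]
    for s,p in((s1,p1),(s2,p2)):
        o,d=ray(s,p);M=np.eye(3)-np.outer(d,d);A.append(M);b.append(M@o)
    X=np.linalg.lstsq(np.vstack(A),np.hstack(b),rcond=None)[0]
    e=[np.linalg.norm(m@X-v) for m,v in zip(A,b)]
    return X.round(4),np.round(e,4)
def pix(s,X): T=np.linalg.inv(s["pose"]); c=s["mtx"]@(T[:3,:3]@X+T[:3,3]); return (c[:2]/c[2]).round(1)
E
python3 - <<'E'
from h import *
S=snapshot("scene");T=snapshot("top")
print(tri(S,(217,194),T,(396,165)),tri(S,(235.5,203),T,(411,172)))
for n,s,z in(("top",T,.011),("sc",S,.011)):
    hsv=cv2.cvtColor(s["color"],cv2.COLOR_RGB2HSV)
    m=((hsv[...,1]<40)&(hsv[...,2]>170)).astype(np.uint8)
    cs=cv2.findContours(m,0,2)[0]
    for c in cs:
        x,y,w,h=cv2.boundingRect(c)
        if cv2.contourArea(c)>1200 and ((n=="top" and 240<x<330 and y>140) or (n=="sc" and 330<x<410 and 200<y<260)):
            q=cv2.boxPoints(cv2.minAreaRect(c)) if n=="top" else cv2.approxPolyDP(c,6,True)[:,0]
            w=np.array([plane(s,p,z) for p in q]);print(n,q.round(1).tolist(),w.round(3).tolist(),w.mean(0))
f=lambda*p:plane(T,p,.003).round(3)
print("bystanders: lamp target",f(385,232),f(378,228),"red",f(415,280),"spool",f(335,157),"bottle",plane(T,(396,143),.06).round(3),"pliers",f(345,231),"mat corner",f(432,258),f(430,122))
print("stack rim approx",[plane(T,(360+(a-400)*.1875,140+b*.1875),.103).round(3) for a,b in((583,85),(690,198),(602,325),(480,210))])
print("holder corners",[plane(T,(360+(a-400)*.1875,140+b*.1875),.02).round(3) for a,b in((477,108),(500,345),(680,328))])
E
```

```text
(array([ 0.6128, -0.2512,  0.2553]), array([0.0222, 0.0222])) (array([ 0.5814, -0.2638,  0.2033]), array([0.032, 0.032]))
top [[258.29998779296875, 165.10000610351562], [296.3999938964844, 161.1999969482422], [301.70001220703125, 212.89999389648438], [263.6000061035156, 216.8000030517578]] [[0.657, 0.33, 0.011], [0.671, 0.163, 0.011], [0.445, 0.143, 0.011], [0.43, 0.308, 0.011]] [0.55095169 0.23594235 0.011     ]
sc [[351, 228], [355, 274], [407, 275], [396, 228]] [[0.45, 0.143, 0.011], [0.672, 0.163, 0.011], [0.66, 0.33, 0.011], [0.433, 0.307, 0.011]] [0.55410141 0.23588662 0.011     ]
bystanders: lamp target [ 0.356 -0.217  0.003] [ 0.374 -0.187  0.003] red [ 0.148 -0.34   0.003] spool [ 0.689 -0.007  0.003] bottle [ 0.734 -0.267  0.06 ] pliers [ 0.363 -0.044  0.003] mat corner [ 0.241 -0.417  0.003] [ 0.838 -0.43   0.003]
stack rim approx [array([ 0.67 , -0.25 ,  0.103]), array([ 0.58 , -0.331,  0.103]), array([ 0.482, -0.259,  0.103]), array([ 0.574, -0.167,  0.103])]
holder corners [array([ 0.668, -0.178,  0.02 ]), array([ 0.474, -0.191,  0.02 ]), array([ 0.485, -0.337,  0.02 ])]
```

Run:
```python
from h import *
S=snapshot("scene");T=snapshot("top")
a=tri(S,(217,194),T,(411,172));b=tri(S,(235.5,203),T,(396,165))
print(a,b,(a[0]+b[0])/2,np.degrees(np.arctan2(*(b[0]-a[0])[1::-1])))
st=r.get_state();from scipy.spatial.transform import Rotation as R
M=R.from_quat(st["tcp_rot"]).as_matrix();print(M.round(3))
f=lambda i,s:cv2.resize(i,s,interpolation=cv2.INTER_CUBIC)
A=S["color"][185:235,205:255,::-1];B=T["color"][150:200,370:420,::-1]
cv2.imwrite("pics/crop1.png",np.hstack([f(A,(400,400)),f(B,(400,400))]))
```

```text
(array([ 0.5824, -0.2882,  0.2324]), array([0.0017, 0.0017])) (array([ 0.6109, -0.2281,  0.2244]), array([0.0066, 0.0066])) [ 0.59665 -0.25815  0.2284 ] 64.62924063013695
[[ 0.954  0.299 -0.   ]
 [ 0.299 -0.954  0.001]
 [-0.    -0.001 -1.   ]]
```

View pics/crop1.png

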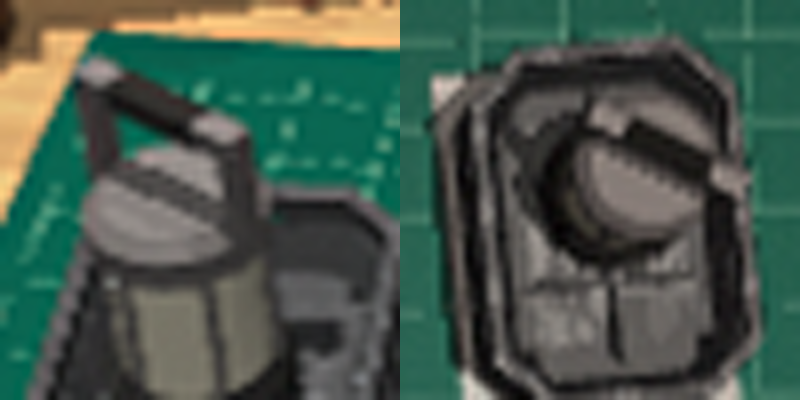

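Crop: the handle's end blocks are at scene (217.1,193.8) and (232.8,201), and at top (411.2,172.2) and (396,164.4). The dark bar lies between them.

Run:
```python
from h import *
S=snapshot("scene");T=snapshot("top")
a=tri(S,(217.1,193.8),T,(411.2,172.2));b=tri(S,(232.8,201),T,(396,164.4))
print(a,b,(a[0]+b[0])/2,np.degrees(np.arctan2(*(b[0]-a[0])[1::-1])))
```

```text
(array([ 0.5815, -0.2885,  0.2325]), array([0.0021, 0.0021])) (array([ 0.6127, -0.2308,  0.2328]), array([0.0025, 0.0025])) [ 0.5971  -0.25965  0.23265] 61.598673531734306
```

servo_tool:
  slide:
    - [0, 0, 60]
    - [50, 45, 100]
    - [95, 85, 100]
    - [140, 125, 100]
    - [185, 165, 100]
    - [230, 205, 100]
    - [275, 245, 100]
    - [320, 285, 100]
    - [365, 325, 100]
    - [403, 359, 100]
  turn: [0, 5, 10, 15, 20, 25, 30, 35, 40, 44]
  jaw: [0, 0, 0, 0, 0, 0, 0, 0, 0, 0]
  squeeze: 40

```text
time_s: 1.65
position: [0.5992, -0.2589, 0.3315]
tcp_rot: [0.859, 0.512, 0.0, 0.0]
force: [0.6, -0.3, 0.0]
width: 0.998
grip_force: 0.0
```

servo_tool:
  slide:
    - [-1, -1, -40]
    - [-2, -1, -80]
    - [-2, -1, -110]
    - [-2, -1, -121]
    - [-2, -1, -121]
    - [-2, -1, -121]
    - [-2, -1, -121]
    - [-2, -1, -121]
    - [-2, -1, -121]
  turn: [0, 0, 0, 0, 0, 0, 0, 0, 0]
  jaw: [0, 0, 0, 0, 120, 255, 255, 255, 255]

```text
time_s: 2.78
position: [0.5963, -0.2627, 0.2116]
tcp_rot: [0.86, 0.511, 0.001, 0.001]
force: [-0.3, -0.6, 3.3]
width: 0.149
grip_force: 41.8
```

servo_tool:
  slide:
    - [0, 0, 10]
    - [0, 0, 30]
    - [0, 0, 55]
    - [0, 0, 80]
    - [0, 0, 95]
    - [-30, 6, 95]
    - [-65, 12, 95]
    - [-100, 19, 95]
    - [-135, 26, 95]
    - [-170, 32, 95]
  turn: [0, 0, 0, 0, 0, 0, 0, 0, 0, 0]
  jaw: [255, 255, 255, 255, 255, 255, 255, 255, 255, 255]

```text
time_s: 4.03
position: [0.4241, -0.2296, 0.3054]
tcp_rot: [0.86, 0.511, -0.0, -0.0]
force: [-0.1, -0.4, -3.2]
width: 0.155
grip_force: 40.9
```

servo_tool:
  slide:
    - [-25, 5, 0]
    - [-40, 7, 0]
    - [-42, 8, -25]
    - [-42, 8, -60]
    - [-42, 8, -95]
    - [-42, 8, -125]
    - [-42, 8, -150]
    - [-42, 8, -163]
    - [-42, 8, -168]
    - [-42, 8, -168]
  turn: [0, 0, 0, 0, 0, 0, 0, 0, 0, 0]
  jaw: [255, 255, 255, 255, 255, 255, 255, 255, 255, 255]

```text
time_s: 5.28
position: [0.3841, -0.2225, 0.1378]
tcp_rot: [0.86, 0.511, 0.0, 0.0]
force: [0.4, -0.1, -2.3]
width: 0.159
grip_force: 40.9
```

Run:
```python
from h import *
st=r.get_state();print(st["joint_pos"].round(2),st["force"],st["position"],st["width"])
S=snapshot("scene");T=snapshot("top")
f=lambda i,s:cv2.resize(i,s,interpolation=cv2.INTER_CUBIC)
cv2.imwrite("pics/c2.png",np.hstack([f(S["color"][160:280,180:300,::-1],(400,400)),f(T["color"][130:250,340:460,::-1],(400,400))]))
```

```text
[ 0.74  0.13 -0.32  2.15  0.05  0.87 -0.11] [ 0.35191696 -0.07248926 -2.30668048] [ 0.38410985 -0.2224637   0.13779091] 0.158525812739041
```

View pics/c2.png

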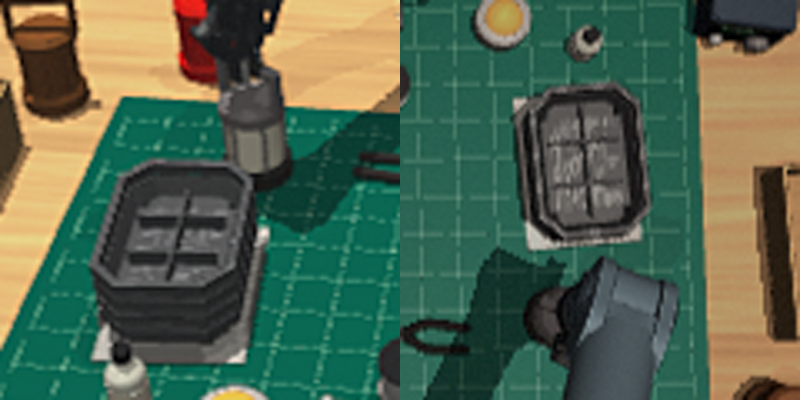

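The picture shows the lamp upright at scene ≈ (258,205), nearly on the mat, and the tray stack clear with its rim visible in both views.

servo_tool:
  slide:
    - [0, 0, -2]
    - [0, 0, -4]
    - [0, 0, -6]
    - [0, 0, -7]
    - [0, 0, -7]
  turn: [0, 0, 0, 0, 0]
  jaw: [255, 255, 255, 255, 255]

```text
time_s: 6.0
position: [0.3834, -0.2222, 0.1301]
tcp_rot: [0.86, 0.511, -0.0, -0.0]
force: [0.2, 0.3, -3.2]
width: 0.153
grip_force: 40.9
```

servo_tool:
  slide:
    - [0, 0, -1]
    - [0, 0, -2]
    - [0, 0, -3]
    - [0, 0, -4]
    - [0, 0, -4]
  turn: [0, 0, 0, 0, 0]
  jaw: [255, 255, 255, 255, 255]

```text
time_s: 6.62
position: [0.3846, -0.2229, 0.1297]
tcp_rot: [0.86, 0.511, -0.0, 0.001]
force: [-6.5, 3.7, 17.4]
width: 0.16
grip_force: 43.8
```

servo_tool:
  slide:
    - [0, 0, 2]
    - [0, 0, 2]
    - [0, 0, 2]
    - [0, 0, 2]
    - [0, 0, 2]
    - [0, 0, 2]
  turn: [0, 0, 0, 0, 0, 0]
  jaw: [255, 255, 200, 140, 70, 0]

```text
time_s: 7.38
position: [0.3834, -0.2222, 0.1281]
tcp_rot: [0.86, 0.511, -0.0, -0.0]
force: [0.1, -0.4, -0.8]
width: 0.842
grip_force: 0.0
```

servo_tool:
  slide:
    - [0, 0, 0]
    - [0, 0, 0]
    - [0, 0, 0]
    - [0, 0, 20]
    - [0, 0, 60]
    - [0, 0, 100]
  turn: [0, 0, 0, 0, 0, 0]
  jaw: [0, 0, 0, 0, 0, 0]

```text
time_s: 8.12
position: [0.3831, -0.222, 0.2291]
tcp_rot: [0.86, 0.511, -0.0, -0.0]
force: [-0.2, -0.3, 0.2]
width: 1.001
grip_force: 0.0
```

Run:
```python
from h import *
S=snapshot("scene");T=snapshot("top")
f=lambda i,s:cv2.resize(i,s,interpolation=cv2.INTER_CUBIC)
cv2.imwrite("pics/c3.png",np.hstack([f(S["color"][195:255,200:260,::-1],(400,400)),f(T["color"][148:208,368:428,::-1],(400,400))]))
cv2.imwrite("pics/c3b.png",f(S["color"][150:270,200:320,::-1],(500,500)))
```

```text
(no output)
```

View pics/c3.png

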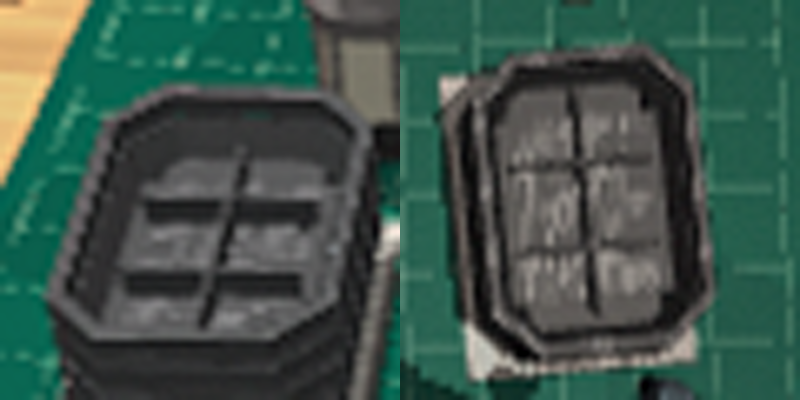

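View pics/c3b.png

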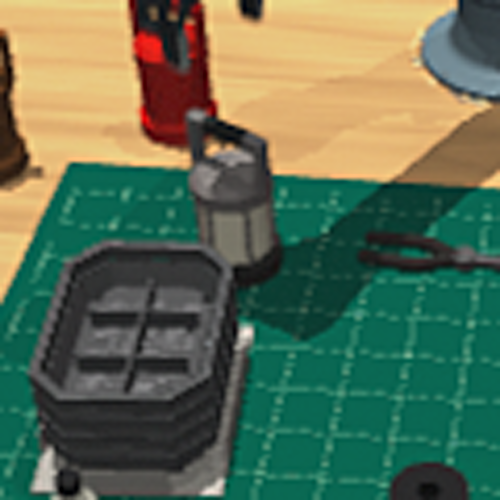

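The lamp stands upright and released. Tray rim, as outer midpoints of the cut corners (c3 crop pixels, left = scene, right = top):
- c0: (314,317) / (495,77)
- c3: (76,319) / (668,70)
- c2: (126,109) / (692,322)
- c1: (348,111) / (520,335)

Run:
```python
from h import *
S=snapshot("scene");T=snapshot("top")
c={0:((314,317),(495,77)),1:((348,111),(520,335)),2:((126,109),(692,322)),3:((76,319),(668,70))}
P={}
for k,(a,b) in c.items():
    X,e=tri(S,(200+a[0]*.15-.4,195+a[1]*.15-.4),T,(368+(b[0]-400)*.15-.4,148+b[1]*.15-.4));P[k]=X;print(k,X,e)
C=sum(P.values())/4;print("centre",C)
loc={0:(80.8,55.8),1:(-80.8,55.8),2:(-80.8,-55.8),3:(80.8,-55.8)}
yaw=np.angle(sum(complex(*(P[k]-C)[:2])*complex(*loc[k]).conjugate() for k in P));print("yaw",np.degrees(yaw))
for k in P:
    print(k,"model",C[:2]+np.array([np.cos(yaw)*loc[k][0]-np.sin(yaw)*loc[k][1],np.sin(yaw)*loc[k][0]+np.cos(yaw)*loc[k][1]])*.001*.97)
print("lamp",plane(T,(368,215),.1)) ; print(r.get_state()["joint_pos"].round(2))
```

```text
0 [ 0.6565 -0.1928  0.1042] [0.0052 0.0052]
1 [ 0.4961 -0.2082  0.0982] [0.0017 0.0017]
2 [ 0.5035 -0.3201  0.0955] [0.0028 0.0028]
3 [ 0.6609 -0.3053  0.0959] [0.0022 0.0022]
centre [ 0.57925 -0.2566   0.09845]
yaw 4.6374335789390955
0 model [ 0.65299332 -0.19631448]
1 model [ 0.49675449 -0.2089879 ]
2 model [ 0.50550668 -0.31688552]
3 model [ 0.66174551 -0.3042121 ]
lamp [ 0.42654896 -0.1351462   0.1       ]
[ 0.75  0.   -0.32  2.06  0.    1.08 -0.07]
```

servo_tool:
  slide:
    - [40, -12, 0]
    - [85, -25, 0]
    - [130, -38, 0]
    - [175, -51, 0]
    - [220, -64, 0]
    - [265, -77, 0]
    - [278, -81, 0]
    - [278, -81, -40]
    - [278, -81, -80]
    - [278, -81, -100]
  turn: [-3, -6, -9, -12, -12, -12, -12, -12, -12, -12]
  jaw: [0, 0, 0, 0, 60, 100, 100, 100, 100, 100]
  squeeze: 20

```text
time_s: 9.57
position: [0.6582, -0.3019, 0.1224]
tcp_rot: [0.908, 0.418, -0.003, -0.003]
force: [-0.5, -0.0, 0.0]
width: 0.611
grip_force: 0.0
```

Run:
```python
from h import *
S=snapshot("scene");print(r.get_state()["joint_pos"].round(2))
f=lambda i,s:cv2.resize(i,s,interpolation=cv2.INTER_CUBIC)
cv2.imwrite("pics/c4.png",f(S["color"][180:260,180:260,::-1],(600,600)))
```

```text
[ 0.57  0.64 -0.28  1.46  0.19  1.08 -0.46]
```

View pics/c4.png

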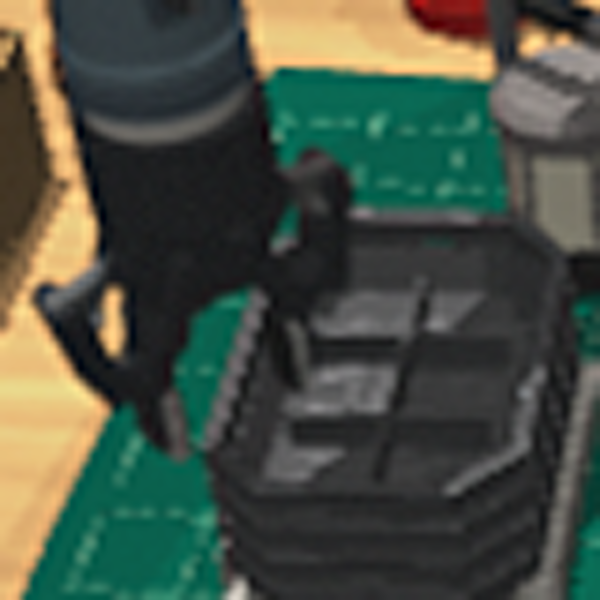

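The fingers at crop (180,440) and (295,380) straddle the cut corner, whose middle is at (232,472). Allowing for height, they are centred on it.

servo_tool:
  slide:
    - [0, 0, 0]
    - [0, 0, -10]
    - [0, 0, -20]
    - [0, 0, -20]
  turn: [0, 0, 0, 0]
  jaw: [130, 130, 130, 130]

```text
time_s: 10.12
position: [0.6607, -0.303, 0.1074]
tcp_rot: [0.908, 0.418, -0.001, -0.001]
force: [-1.0, -0.8, -0.3]
width: 0.488
grip_force: 0.0
```

servo_tool:
  slide:
    - [0, 0, -8]
    - [0, 0, -15]
    - [0, 0, -21]
    - [0, 0, -21]
    - [0, 0, -21]
    - [0, 0, -21]
    - [0, 0, -21]
    - [0, 0, -21]
  turn: [0, 0, 0, 0, 0, 0, 0, 0]
  jaw: [130, 130, 130, 160, 190, 220, 255, 255]

```text
time_s: 11.12
position: [0.6616, -0.3033, 0.0877]
tcp_rot: [0.909, 0.418, 0.0, 0.0]
force: [-0.3, 0.6, 1.4]
width: 0.115
grip_force: 19.1
```

servo_tool:
  slide:
    - [0, 0, 3]
    - [0, 0, 6]
    - [0, 0, 9]
    - [0, 0, 12]
    - [0, 0, 15]
    - [-1, 1, 18]
    - [-1, 1, 21]
    - [-1, 1, 23]
  turn: [0, 0, 0, 0, 0, 0, 0, 0]
  jaw: [255, 255, 255, 255, 255, 255, 255, 255]

```text
time_s: 12.12
position: [0.662, -0.3023, 0.1117]
tcp_rot: [0.908, 0.418, 0.001, 0.001]
force: [0.2, 0.0, -1.3]
width: 0.109
grip_force: 18.6
```

Run:
```python
from h import *
S=snapshot("scene");print(r.get_state())
f=lambda i,s:cv2.resize(i,s,interpolation=cv2.INTER_CUBIC)
cv2.imwrite("pics/c5.png",f(S["color"][180:260,180:260,::-1],(600,600)))
```

```text
{'time_s': 12.175, 'joint_pos': array([ 0.56645287,  0.65351208, -0.28220482,  1.46541544,  0.19644418,
        1.04691264, -0.46650361]), 'dq': array([-4.76228581e-05,  4.20766954e-03,  2.39311714e-03,  2.60702006e-04,
        1.67460888e-03, -4.86904892e-03, -6.88865601e-04]), 'joint_efforts': array([ 5.94800175e-02, -5.23487556e+01, -3.62028927e+00, -2.29406297e+01,
        8.71466473e-03,  7.53540988e-02,  7.98692257e-03]), 'position': array([ 0.66201703, -0.30229622,  0.11183786]), 'tcp_rot': array([0.90839628, 0.41810652, 0.00137059, 0.00112128]), 'force': array([-0.12178391,  1.12064476, -0.8595273 ]), 'wrist_torque': array([ 0.03113368, -0.1250328 , -0.00511299]), 'grip_force': 18.708540073712356, 'width': 0.105230834787308}
```

View pics/c5.png

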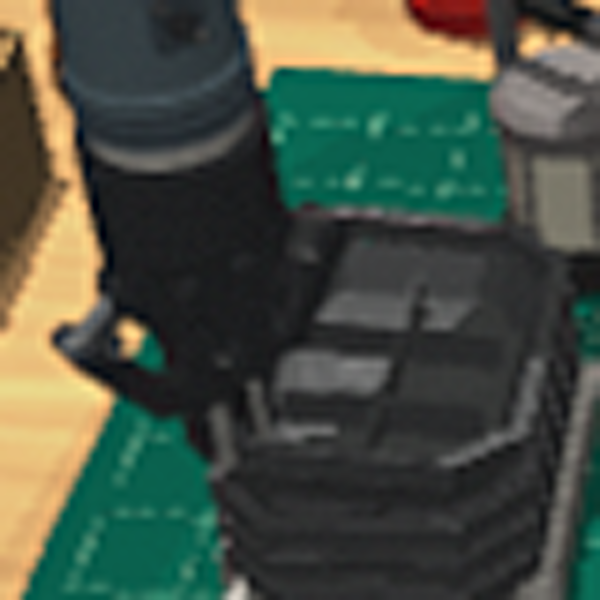

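Corner 3 is clearly up: the front rim edge moved from crop row ≈495 to ≈455. The far rim edge at rows ≈212–225 has not moved. I'll raise it a little more and hold.

servo_tool:
  slide:
    - [0, 0, 2]
    - [0, 0, 4]
    - [0, 0, 5]
    - [0, 0, 5]
    - [0, 0, 5]
  turn: [0, 0, 0, 0, 0]
  jaw: [255, 255, 255, 255, 255]

```text
time_s: 12.8
position: [0.6604, -0.3022, 0.1152]
tcp_rot: [0.908, 0.418, -0.0, -0.0]
force: [-0.2, -0.3, -1.4]
width: 0.107
grip_force: 18.8
```

Run:
```python
from h import *
S=snapshot("scene");T=snapshot("top");st=r.get_state();print(st["position"],st["force"],st["wrist_torque"])
a=cv2.imread("pics/scene0.png");g=cv2.cvtColor(S["color"],cv2.COLOR_RGB2GRAY)
c=np.array([.579,-.2566]);y=np.radians(4.6);R=np.array([[np.cos(y),-np.sin(y)],[np.sin(y),np.cos(y)]])
for k,l in {0:(78,53),1:(-78,53),2:(-78,-53),3:(78,-53)}.items():
    p=np.r_[c+R@l*[.001]*1,0];p[:2]=c+R@(np.array(l)*.001)
    for z in(.103,.123,.131):p[2]=z;print(k,z,pix(S,p),pix(T,p))
f=lambda i,s:cv2.resize(i,s,interpolation=cv2.INTER_CUBIC)
cv2.imwrite("pics/c6.png",np.hstack([f(S["color"][195:255,200:260,::-1],(400,400)),f(T["color"][148:208,368:428,::-1],(400,400))]))
```

```text
[ 0.66033024 -0.30222228  0.11509825] [ 0.39139592 -0.44452712 -0.91154627] [-0.00922558 -0.03781098 -0.02417313]
0 0.103 [243.9 241.3] [381.7 160.4]
0 0.123 [243.3 236.7] [382.4 159.5]
0 0.131 [243.  234.8] [382.7 159.2]
1 0.103 [250.6 210.3] [385.8 197.6]
1 0.123 [250.1 205.8] [386.5 197.2]
1 0.131 [249.9 204. ] [386.8 197. ]
2 0.103 [220.1 209.8] [411.4 195.1]
2 0.123 [219.3 205.3] [412.4 194.7]
2 0.131 [219.  203.5] [412.8 194.5]
3 0.103 [210.6 240.8] [407.1 157.9]
3 0.123 [209.7 236.2] [408.1 157. ]
3 0.131 [209.3 234.4] [408.5 156.7]
```

View pics/c6.png

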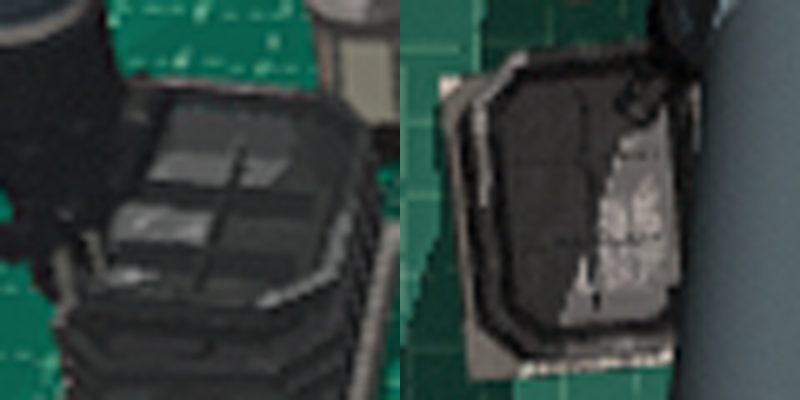

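Compared with the same crop before, the near corner is up about 25 mm. The back-right corner (378,133) is unmoved, so corner 1 is still down and the peel is done. Next I firm the grip and lift.

servo_tool:
  slide:
    - [0, 0, 0]
    - [0, 0, 3]
    - [0, 0, 7]
    - [0, 0, 12]
    - [0, 0, 18]
    - [0, 0, 26]
    - [0, 0, 36]
    - [0, 0, 50]
    - [0, 0, 70]
    - [0, 0, 95]
  turn: [0, 0, 0, 0, 0, 0, 0, 0, 0, 0]
  jaw: [255, 255, 255, 255, 255, 255, 255, 255, 255, 255]
  squeeze: 70

```text
time_s: 14.15
position: [0.6604, -0.3022, 0.2117]
tcp_rot: [0.908, 0.418, -0.0, -0.0]
force: [0.2, -0.8, -0.8]
width: 0.08
grip_force: 67.6
```

servo_tool:
  slide:
    - [0, 0, 10]
    - [0, 0, 25]
    - [0, 0, 35]
    - [0, 0, 40]
    - [0, 0, 40]
  turn: [0, 0, 0, 0, 0]
  jaw: [255, 255, 255, 255, 255]

```text
time_s: 14.78
position: [0.6605, -0.3022, 0.2504]
tcp_rot: [0.908, 0.418, 0.0, 0.0]
force: [-0.3, 0.1, -1.0]
width: 0.076
grip_force: 67.7
```

servo_tool:
  slide:
    - [-1, 15, 0]
    - [-3, 45, 0]
    - [-5, 85, 0]
    - [-7, 130, 0]
    - [-9, 175, 0]
    - [-12, 220, 0]
    - [-14, 265, 0]
    - [-17, 310, 0]
    - [-19, 355, 0]
    - [-21, 400, 0]
  turn: [0, 0, 0, 0, 0, 0, 0, 0, 0, 0]
  jaw: [255, 255, 255, 255, 255, 255, 255, 255, 255, 255]

```text
time_s: 16.02
position: [0.6381, 0.1005, 0.2497]
tcp_rot: [0.908, 0.419, -0.001, -0.0]
force: [0.3, 0.2, -0.8]
width: 0.079
grip_force: 67.7
```

servo_tool:
  slide:
    - [-2, 40, 0]
    - [-4, 70, -10]
    - [-5, 86, -25]
    - [-5, 92, -40]
    - [-5, 92, -50]
    - [-5, 92, -55]
    - [-5, 92, -55]
    - [-5, 92, -55]
    - [-5, 92, -55]
  turn: [0, 0, 0, 0, 0, 0, 0, 0, 0]
  jaw: [255, 255, 255, 255, 255, 255, 255, 255, 255]

```text
time_s: 17.15
position: [0.635, 0.1897, 0.1961]
tcp_rot: [0.909, 0.418, 0.001, 0.0]
force: [0.2, 0.1, -1.7]
width: 0.077
grip_force: 67.8
```

Run:
```python
from h import *
S=snapshot("scene");T=snapshot("top");st=r.get_state();print(st["position"],st["force"],st["grip_force"])
A=cv2.imread("pics/top0.png")[...,::-1];B=cv2.imread("pics/scene0.png")[...,::-1]
cv2.imwrite("pics/end.png",np.hstack([S["color"],T["color"]])[...,::-1])
p=st["position"];c0=p+[-.082,.046,-.022]; y=np.radians(4.6)
corners=[c0+np.r_[np.cos(y)*a-np.sin(y)*b,np.sin(y)*a+np.cos(y)*b,.038] for a,b in((.078,.053),(-.078,.053),(-.078,-.053),(.078,-.053))]
# dark-pixel extent of tray over/near the panel, vs. a level prediction
for n,s in(("S",S),("T",T)):
    q=np.array([pix(s,c) for c in corners]);x0,y0=(q.min(0)-25).astype(int);x1,y1=(q.max(0)+25).astype(int)
    hsv=cv2.cvtColor(s["color"],cv2.COLOR_RGB2HSV);m=((hsv[...,1]<90)&(hsv[...,2]<110)).astype(np.uint8)
    w=m[y0:y1,x0:x1]
    print(n,"pred",q.tolist(),"centre",pix(s,c0+[0,0,.038]))
    for row in cv2.resize(w,None,fx=.5,fy=.25,interpolation=cv2.INTER_AREA):print("".join(".#"[int(v)] for v in row))
    print(x0,y0)
for (X,n) in((S,"S"),(T,"T")):
    O=B if n=="S" else A
    b=(slice(195,260),slice(200,280)) if n=="S" else (slice(120,235),slice(385,425))
    print(n,"change",np.abs(X["color"][b].astype(int)-O[b]).mean().round(1))
```

```text
[0.63478276 0.1898355  0.19587017] [ 0.34441768  0.30764195 -0.38840077] 67.82040513586253
S pred [[403.7, 220.4], [396.7, 189.5], [364.5, 189.0], [368.5, 219.9]] centre [383.2 204. ]
###..........###########....................
#............###########....................
............###########.....................
...........#############....................
...........############.....................
............###########.....................
............###########.....................
............#############...................
...........###################..............
...........#####################............
...........######################...........
........#########################...........
..........#########..##.##########..........
............######################..........
.............######################.........
..............###################...........
.................#############..............
............................................
............................................
............................................
339 164
T pred [
[... 363 characters left out ...]
##......
............#######################.....
...........##########################...
............##########################..
............###########################.
............#######.##..################
............##########..################
............#############.##############
.............####..######..#############
.............###########################
.............################...########
...............############......#######
..................................######
........................#..........#####
....................................####
.....................................###
.......................................#
234 136
S change 19.7
T change 11.8
```

```bash
python3 -c "
from plant import r
print(r.finish_job())"
```

```text
the job is handed in; nothing more can be done
None
```

The job is handed in, with no verdict returned: the lamp stands released on the mat beside the stack, and the top tray was peeled corner-first and is held about level, roughly 17 cm above the middle of the light panel. I did not re-check the lamp or second tray by eye after the carry.

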